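# Take the tab-locked protective cap off the load cell

### The arm

A 7-joint arm with a two-finger parallel gripper is mounted at the origin on a cart in front of the work surface, level with it; the furniture and walls round the work are solid. World frame = base frame: x ahead of the robot, y to its left, z up, the work surface at z = 0. Lengths are in m, angles in rad, forces in N, time in s.
With the tool pointing down it reaches from about 0.4 to 0.875 m from the base axis. Payload 19.3 kg.
Tool frame: the origin (TCP) lies on the centre line of the jaws, within the pads' length; the fingertips stand 8 mm ahead of it and the grasp point (between the pads) lies 11 mm behind it; z points along the fingers, y is the direction in which the jaws open and shut (so a half turn about z gives the same grasp; the last joint's range is limited). The gripper opens to 85 mm and grips with 20 to 120 N. Pads are 22 mm wide; open, the fingers measure 114 mm over their backs; the gripper's body (76 mm by 85 mm) begins 54 mm behind the grasp point. The pads swing forward as they close: fully open they stand 13 mm farther back than shut.
Start: joints at [1.036, 0.521, -0.036, 1.599, 0.021, 1.021, -0.113], TCP at [0.28, -0.559, 0.239] pointing down, gripper open.
Joint ranges: [-2.91, 2.91], [-0.3, 2.13], [-1.5, 1.42], [0.17, 2.43], [-1.26, 4.41], [0.16, 1.93], [-2.52, 2.52]. Speed limits (rad/s): [1.89, 1.89, 2.39, 2.39, 3.01, 3.01, 3.01].

### API

Orientations are given as a rotation vector (axis times angle).
In Python, from plant import ctrl gives the robot as it stands.
- The arm moves only by the tool move_arm, never from a script. Its argument "commands" is one flat list of numbers, 5 for each row, row after row: the opening, from 0 (shut) to 1 (fully open), then the shift along the world's x, y, z as a fraction of full scale, then the turn about the world's z as a fraction of full scale. In form: [hand, dx, dy, dz, yaw, hand, dx, dy, dz, yaw, ...]. A call has 1 to 20 rows; each row is the pose to reach, as a shift and turn from the pose commanded when the call began, turning the shorter way round; what a row does not reach only later rows make up. Full scale, the value 1, is 20 cm for a shift and 180 degrees for a turn. A row lasts 1/12 s, in which the tool goes at most 41.7 mm and 7.16 degrees, less where a joint would pass 70% of its speed; a pose out of reach is approached as far as the arm can. A call with a number of a shift or a turn outside -1 to 1 is refused whole. A call with a gripper value outside its range is refused whole. The fingers move at their own pace and stop on an object; "newtons" is the grip in N (left out, the last holds). Time passes only in rows, so rows that repeat a pose let the fingers close. It gives the time, the measured TCP pose, the force and the opening at its end, in the units of the state.
- ctrl.observe(): the state, without advancing time (a new reading comes with each control period).
- ctrl.read_camera(name): name is "side" or "top" or "wrist"; returns a dict with "frame" (480x640x3 uint8, red, green, blue), "fx", "fy", "cx", "cy" (pixels), "T" (4x4, takes a point from camera to world coordinates). Camera axes: x right, y down, z forward; pixel columns grow to the right and rows downward; lengths in m; the calibration is good to about 2 mm. A picture is of the moment at which its call begins. There is no depth.
- ctrl.finish_job(): hands the job in, once; it reports no verdict.
The state is a dict: "time": time; "q": joint angles; "qd": joint speeds; "effort": joint torques, N m; "eef_pos": TCP position; "tcp_rot": TCP orientation; "ft_force": force on the tool from outside, world axes, zero at the start; "ft_torque": the same for the moment, N m; "gripper_width": finger opening in m.
Only numpy, scipy, OpenCV 4.12 (cv2) and the standard library are available. Lean on these libraries where they do the work, as an engineer would, in place of code of your own. Each camera call takes 0.05 s, during which the arm holds its last target.

### The job

Uncover the load cell: squeeze the two side tabs of its protective cap together and, keeping them squeezed, turn the cap anticlockwise (seen from above) until you feel it come against its stop, without forcing it. Then lift the cap straight off and set it down gently, upright, in the middle of the shallow tray, and let go. Never load the cell with more than about 20 N, and leave the other things on the table alone.

Things in the scene. Friction and masses are not known exactly. Their poses are not given: they have to be found in the camera images.
- load_cell: Fixed load cell, bolted down: round dark foot 100 mm across, aluminium body 68 mm across with a flat shoulder 40 mm above the table, on which the cap sits. Origin: centre of its underside, on the axis; z up, +x towards a small connector stub. At its +y and -y two pairs of teeth (8 mm high, 24.5 to 30 mm from the axis) stand on the shoulder and lock the cap's tabs.
- cell_seat (a point): Centre of the load cell's shoulder, 40 mm above the table. Inside the cap a neck with two ears (to 18 mm above here; tip at 30 mm) holds the cap down. Turned anticlockwise the cap meets an inner stop; it lifts off only in the last 4 or 5 degrees before it. The stop lies about 40 to 80 degrees from locked: it differs each time, cannot be seen, must be felt (until there the cap turns almost freely).
- cap_grip (a point): Point on the axis of the loose cap at the height to grip: 29 mm above its lower edge, 14 mm below its flat top; z up. The grey cap is 44 mm across, 43 mm high, 0.1 to 0.2 kg. Locked, its lower edge is on the shoulder and its y axis along the load cell's y; it has 1 mm of play sideways, about 3 mm up and down, 2 to 4 degrees in the lock.
- cap: The same cap; origin: centre of its lower edge. Black sprung tabs with flat faces (22 mm wide, 14 to 38 mm above the lower edge) at its +y and -y: 56 mm over both faces when free, 46 mm when pushed fully in against a firm end (2.4 N at first, 8.4 N at the end, on each). Fully in they clear the locking teeth; the cap is turned and carried by them.
- tray: Fixed shallow square steel tray, 130 x 130 mm, 11 mm high, walls and floor 3 mm thick. Origin: centre of its underside.
- plug_gauge: Bystander: steel plug gauge, 18 mm thick and 96 mm long, lying loose between cell and tray. Origin: middle of its underside.
- weight_1: Bystander: brass-coloured calibration weight, 34 mm across, 42 mm high. Origin: centre of its underside.
- ring_gauge: Bystander: steel ring gauge lying flat, 52 mm across, 14 mm high. Origin: centre of its underside.
Things that resemble listed ones, but are neither listed nor needed, are in the scene too. What is shaped like the cap but purple or turquoise is not meant.

How it is judged:
On the way, in this order (a step that is already met when the one before it is completed fails the run):
1. the squeezed cap has been turned anticlockwise out of its lock while still seated on the cell (angle between the x axis of cap_grip and the x axis of load_cell, either way round above 0.5 rad and horizontal distance between cap_grip and load_cell below 0.006 m and z of cap_grip in the frame of load_cell below 0.075 m), for 0.1 s.
2. the cap has been lifted clear of the neck (z of cap_grip in the frame of load_cell above 0.1 m), for 0.05 s.
At the end, for the whole second after the job is handed in: the cap stands upright (within 0.1 rad) and at rest on the tray's floor, its axis within 30 mm of the tray's centre, and is let go (horizontal distance between cap_grip and tray below 0.03 m and height (world z) of cap_grip below 0.036 m and angle between cap_grip's own z axis and vertical below 0.1 rad and linear speed of cap below 0.02 m/s and contact force between the fingers and cap below 0.1 N); the robot touches nothing.
It fails at once if the cell is loaded by the cap, or the robot, with more than 35 N (contact force between any of cap, the arm, the fingers and load_cell above 35 N).
It fails at once if the cap is dropped (falls freely faster than 0.5 m/s) (linear speed of cap above 0.5 m/s and contact force between the fingers and cap below 0.1 N).
It fails at once if the plug gauge, the weight or the ring gauge is shifted by more than 20 mm (distance of any of plug_gauge, weight_1, ring_gauge from where it was at the start of the episode above 0.02 m).
It also fails if it takes over 64 s, if anything falls off the work surface, if the arm or the gripper's body presses on something with over 40 N, if the wrist force passes 120 N, or if a joint passes its speed limit or range.

## Working session

There is one attempt and no reset: what is moved stays moved. The work goes in short steps, Python scripts to look and compute and a tool call to move; the robot and the scene stay as the last step left them, time stands still between calls to the robot, and variables do not carry over. Pictures are saved under pics/ and viewed, and the job is handed in when it is done.

Besides the shell and the picture viewer there is one more tool, called after "Call:" as name(argument=value, ...), one argument or row to a line, values as JSON. move_arm: Moves the arm, as the interface text tells. Shift numbers are shares of 20 cm and turn numbers shares of 180 degrees, none past 1 either way. Its arguments: {"type":"object","properties":{"commands":{"type":"array"},"newtons":{"type":"number"}},"required":["commands"]}

```bash
ls; mkdir -p pics
cat > h.py <<'E'
import numpy as np, cv2
from plant import ctrl
def cam(n,save=None):
    c=ctrl.read_camera(n); 
    if save: cv2.imwrite('pics/'+save,c['frame'][:,:,::-1])
    return c
def ray(c,u,v,z):
    d=c['T'][:3,:3]@np.array([(u-c['cx'])/c['fx'],(v-c['cy'])/c['fy'],1]); o=c['T'][:3,3]
    return o+d*(z-o[2])/d[2]
def proj(c,p):
    q=np.linalg.inv(c['T'])@np.append(p,1); return c['fx']*q[0]/q[2]+c['cx'],c['fy']*q[1]/q[2]+c['cy']
E
python3 - <<'E'
from h import *
for n in ['top','side','wrist']:
    c=cam(n,n+'0.png'); print(n,c['fx'],c['T'].round(3).tolist())
s=ctrl.observe(); print({k:np.round(v,3) for k,v in s.items()})
E
```

```text
pics
top 550.4028359906296 [[0.001, -0.978, 0.208, 0.367], [-1.0, -0.002, -0.003, -0.058], [0.004, -0.208, -0.978, 1.162], [0.0, 0.0, 0.0, 1.0]]
side 474.922819551475 [[-0.97, -0.169, 0.175, 0.432], [-0.242, 0.616, -0.75, 0.573], [0.019, -0.77, -0.638, 0.643], [0.0, 0.0, 0.0, 1.0]]
wrist 386.6992984709421 [[0.448, -0.845, -0.291, 0.354], [-0.894, -0.424, -0.146, -0.519], [-0.0, 0.326, -0.946, 0.374], [0.0, 0.0, 0.0, 1.0]]
{'time': np.float64(0.15), 'q': array([ 1.036,  0.522, -0.036,  1.6  ,  0.021,  1.021, -0.113]), 'qd': array([ 0.   , -0.002, -0.001, -0.001, -0.   , -0.001, -0.001]), 'effort': array([ 0.0000e+00, -9.2739e+01,  1.9800e+00, -3.7005e+01,  1.8000e-02,
        6.0000e-03,  0.0000e+00]), 'eef_pos': array([ 0.28 , -0.559,  0.239]), 'tcp_rot': array([-3.056, -0.723,  0.   ]), 'ft_force': array([ 0.243, -0.309,  0.686]), 'ft_torque': array([0.025, 0.043, 0.01 ]), 'gripper_width': np.float64(0.086)}
```

View pics/top0.png

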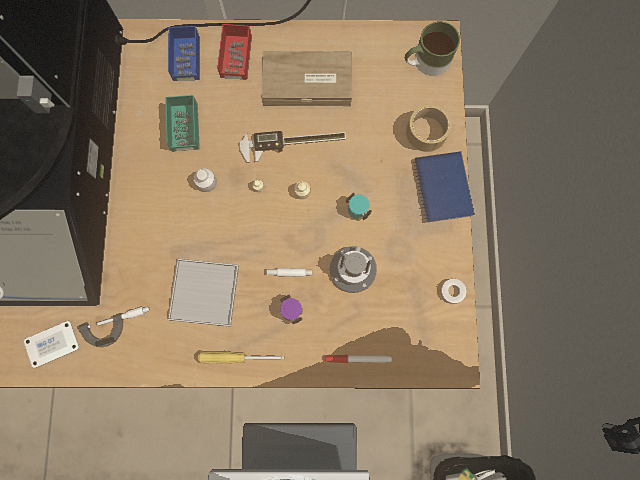

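View pics/side0.png

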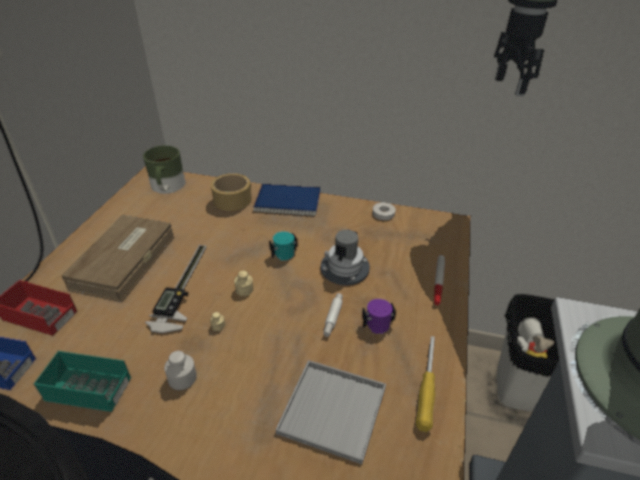

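The candidates are the turquoise cap (358,207), the purple cap (291,309) and the grey one on the load cell (353,265) in the top view. The grey one fits because it sits on the dark-footed cell. I'll enlarge it to confirm.

Run:
```python
from h import *
c=cam('top'); f=c['frame'][:,:,::-1]
a=cv2.resize(f[235:305,315:395],None,fx=7,fy=7,interpolation=cv2.INTER_CUBIC)
cv2.imwrite('pics/crop1.png',a)
s=cam('side')['frame'][215:300,300:400,::-1]
cv2.imwrite('pics/crop2.png',cv2.resize(s,None,fx=6,fy=6,interpolation=cv2.INTER_CUBIC))
for n,u,v,z in [('cell foot',353,269,.0),('captop',355,263,.083),('tray',203.5,292.5,.011),('plug',288,272,.009),('ring',453,291,.014),('purple',291,309,.04)]: print(n,ray(c,u,v,z).round(4))
```

```text
cell foot [ 0.5577 -0.1337  0.    ]
captop [ 0.5562 -0.1324  0.083 ]
tray [0.5054 0.1811 0.011 ]
plug [0.5495 0.0046 0.009 ]
ring [ 0.5092 -0.3419  0.014 ]
purple [ 0.4686 -0.0041  0.04  ]
```

View pics/crop1.png

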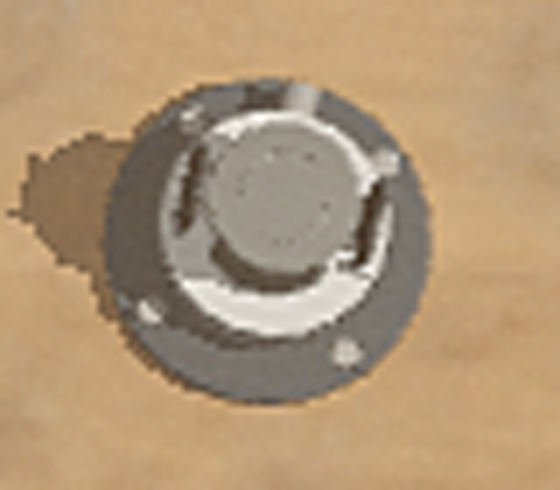

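View pics/crop2.png

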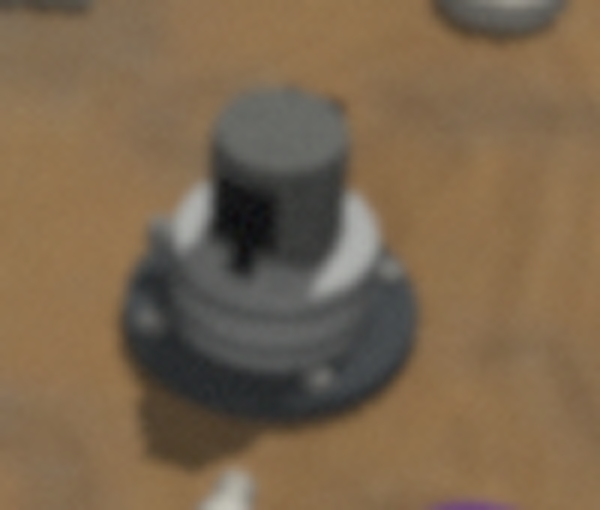

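Crop confirmed: the grey cap at about (355,263) sits on the cell. Its black tabs are at about (341,262) and (368,267), and the connector is at (358,249), so the cell is yawed about -12°. Next I move above it.

Call:
move_arm(
  commands=[1,0.65,1,0,-0.214,1,0.65,1,0,-0.214,1,0.65,1,0,-0.214,1,0.65,1,0,-0.214,1,0.65,1,0,-0.214,1,0.65,1,0,-0.214,1,0.65,1,0,-0.214],
  newtons=25,
)

```text
time: 0.83
eef_pos: [0.415, -0.3518, 0.2393]
tcp_rot: [-3.122, 0.321, -0.002]
ft_force: [1.1, 1.8, 0.3]
gripper_width: 0.0855
```

Call:
move_arm(
  commands=[1,0.735,1,0,0,1,0.735,1,0,0,1,0.735,1,0,0,1,0.735,1,0,0,1,0.735,1,0,0,1,0.735,1,0,0,1,0.735,1,0,0],
)

```text
time: 1.42
eef_pos: [0.5611, -0.1509, 0.239]
tcp_rot: [-3.123, 0.31, -0.002]
ft_force: [0.7, 0.2, 0.1]
gripper_width: 0.0854
```

Call:
move_arm(
  commands=[1,0,0.13,-0.2,0,1,0,0.13,-0.2,0,1,0,0.13,-0.2,0,1,0,0.13,-0.2,0],
)

```text
time: 1.75
eef_pos: [0.5571, -0.1334, 0.1996]
tcp_rot: [3.124, -0.325, -0.001]
ft_force: [0.4, -1.1, 0.8]
gripper_width: 0.0854
```

Run:
```python
from h import *
c=cam('wrist','w1.png'); print(c['T'].round(3).tolist())
s=ctrl.observe(); print(s['eef_pos'],s['ft_force'],s['ft_torque'],s['q'].round(2) if hasattr(s['q'],'round') else s['q'])
for z in (.04,.069,.083): print(z,proj(c,[s['eef_pos'][0],s['eef_pos'][1],z]))
```

```text
[[-0.206, -0.925, -0.318, 0.638], [-0.979, 0.195, 0.066, -0.149], [0.001, 0.325, -0.946, 0.335], [0.0, 0.0, 0.0, 1.0]]
[ 0.5573711  -0.13385027  0.20013524] [ 0.41666721 -1.03195856  0.04787273] [-0.00109565 -0.02476981 -0.017454  ] [ 0.13  0.48  0.    1.78 -0.    0.88 -1.65]
0.04 (np.float64(322.5621839824276), np.float64(215.83244172962668))
0.069 (np.float64(322.8189007020001), np.float64(226.69232855381296))
0.083 (np.float64(322.9618655076387), np.float64(232.74016841271603))
```

View pics/w1.png

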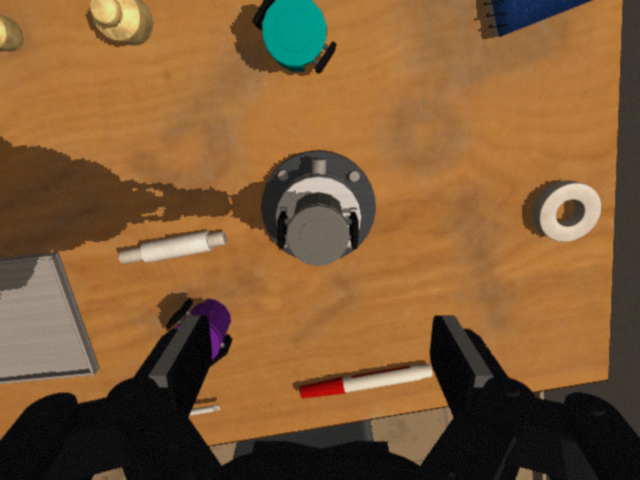

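The wrist view shows the cap top at about (319,235), close to the predicted (323,233). The tabs at about (283,230) and (354,230) are nearly level with the jaws. I'll measure more finely.

Run:
```python
from h import *
c=cam('wrist'); f=c['frame'][:,:,::-1]
cv2.imwrite('pics/crop3.png',cv2.resize(f[140:280,250:390],None,fx=4,fy=4,interpolation=cv2.INTER_CUBIC))
def ell(m,nm,z):
    k,_=cv2.findContours(m.astype(np.uint8),0,cv2.CHAIN_APPROX_NONE)
    k=max(k,key=cv2.contourArea); M=cv2.moments(k); u,v=M['m10']/M['m00'],M['m01']/M['m00']
    print(nm,u,v,cv2.minEnclosingCircle(k),cv2.boundingRect(k),ray(c,u,v,z).round(4))
g=f.astype(int); mx=g.max(2); mn=g.min(2)
sub=np.zeros(mx.shape,bool); sub[145:275,255:380]=1
print(f[235,319],f[190,340],f[170,300],f[231,283])
ell(sub&(mx>70)&(mx<125)&(mx-mn<25),'captop',.083)
nonwood=sub&(mx-mn<30); ell(nonwood,'all',0)
d=sub&(mx<35); n,l,st,ce=cv2.connectedComponentsWithStats(d.astype(np.uint8))
for i in range(1,n):
    if st[i,4]>40: print(st[i],ce[i],ray(c,*ce[i],.066).round(4))
```

```text
[ 88 101 110] [186 197 210] [32 29 33] [6 6 5]
captop 316.97763095392315 223.46292697672408 ((323.2959289550781, 209.9081573486328), 55.251407623291016) (275, 158, 92, 107) [ 0.5649 -0.1317  0.083 ]
all 317.2735349393473 206.80589441312148 ((317.2849426269531, 207.3279571533203), 56.83390426635742) (261, 151, 114, 114) [ 0.5559 -0.1294  0.    ]
[262 166  47  83 785] [276.79745223 210.29299363] [ 0.5756 -0.1044  0.066 ]
[349 213   9  36 212] [353.05660377 230.75471698] [ 0.5491 -0.1552  0.066 ]
```

View pics/crop3.png

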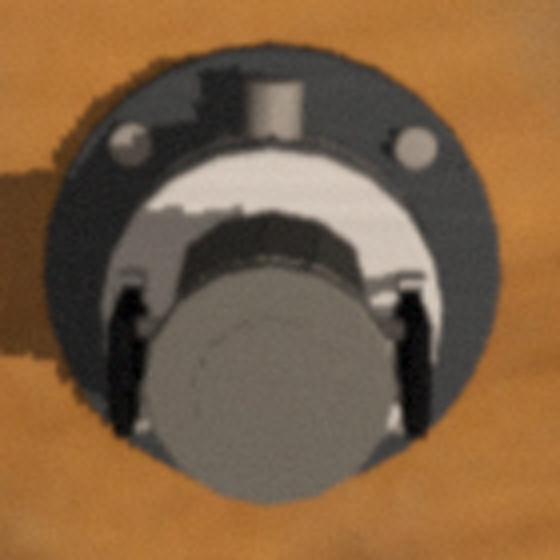

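Run:
```python
from h import *
c=cam('wrist'); print('top',ray(c,317.5,236,.083),'foot',ray(c,317.7,207.5,0.004),'tabs',ray(c,281.2,230.5,.066),ray(c,353.5,230.5,.066))
t=cam('top'); f=t['frame'].astype(int); print(ray(t,355.4,263.2,.083), ctrl.observe()['eef_pos'],ctrl.observe()['time'])
# tray centre by mask in wood-free region
g=t['frame']; hsv=cv2.cvtColor(g,cv2.COLOR_RGB2HSV); m=((hsv[...,1]<60)).astype(np.uint8); r=np.zeros_like(m); r[245:340,155:250]=1
k,_=cv2.findContours(m*r,0,2); k=max(k,key=cv2.contourArea); b=cv2.minAreaRect(k); print(b,ray(t,*b[0],.008))
for p in cv2.boxPoints(b): print(ray(t,*p,.011).round(3))
```

```text
top [ 0.55617116 -0.13030465  0.083     ] foot [ 0.5563381  -0.13003311  0.004     ] tabs [ 0.5603044  -0.10393045  0.066     ] [ 0.54931355 -0.15566581  0.066     ]
[ 0.5557884 -0.1332033  0.083    ] [ 0.55741356 -0.13377183  0.20026437] 1.95
((203.006103515625, 291.9450988769531), (63.60856628417969, 62.61468505859375), 6.34019136428833) [0.50693362 0.18280186 0.008     ]
[0.449 0.252 0.011]
[0.58  0.245 0.011]
[0.565 0.111 0.011]
[0.435 0.121 0.011]
```

Run:
```python
from h import *
c=cam('wrist'); f=c['frame'][:,:,::-1]; print(c['cx'],c['cy'])
g=cv2.cvtColor(f,cv2.COLOR_BGR2GRAY)
cv2.imwrite('pics/f1.png',cv2.resize(f[300:480,60:580],None,fx=1.5,fy=1.5))
for v in (318,322,326): print(v,g[v,150:212].tolist(),g[v,425:485].tolist())
```

```text
320.4359891317945 238.737582811083
318 [116, 112, 116, 114, 116, 113, 115, 111, 89, 68, 56, 55, 58, 58, 56, 59, 57, 58, 55, 55, 47, 32, 14, 7, 8, 10, 10, 11, 14, 15, 20, 26, 40, 45, 46, 45, 54, 55, 58, 55, 55, 54, 59, 59, 54, 57, 55, 50, 40, 26, 15, 1, 7, 8, 9, 8, 10, 10, 19, 32, 33, 32] [128, 127, 124, 125, 121, 124, 122, 116, 74, 28, 8, 8, 0, 9, 5, 10, 14, 29, 47, 55, 59, 56, 54, 60, 55, 59, 56, 55, 57, 58, 63, 85, 111, 124, 130, 123, 127, 126, 127, 126, 130, 125, 126, 125, 125, 124, 126, 126, 124, 128, 125, 129, 127, 130, 127, 130, 129, 128, 126, 126]
322 [116, 115, 119, 116, 120, 118, 117, 118, 120, 111, 79, 61, 57, 59, 59, 59, 55, 54, 37, 22, 14, 8, 14, 13, 20, 18, 23, 39, 59, 68, 62, 59, 57, 54, 56, 57, 57, 55, 57, 56, 55, 60, 54, 58, 56, 53, 42, 24, 15, 10, 8, 5, 11, 8, 11, 7, 9, 12, 13, 29, 30, 30] [127, 129, 130, 127, 130, 127, 117, 84, 41, 10, 7, 7, 2, 6, 8, 7, 1, 14, 12, 19, 38, 47, 56, 54, 56, 54, 56, 58, 61, 58, 60, 58, 61, 74, 101, 124, 129, 126, 129, 129, 126, 131, 124, 128, 132, 127, 125, 126, 124, 123, 128, 126, 128, 125, 121, 125, 123, 125, 126, 122]
326 [118, 119, 118, 117, 120, 116, 123, 119, 118, 118, 122, 109, 73, 60, 59, 51, 35, 16, 16, 16, 12, 20, 34, 50, 53, 55, 51, 41, 41, 44, 46, 57, 54, 54, 55, 57, 60, 57, 55, 55, 59, 53, 57, 49, 30, 18, 11, 2, 7, 1, 1, 7, 2, 10, 9, 7, 3, 9, 11, 20, 38, 47] [131, 130, 131, 130, 132, 131, 115, 62, 22, 7, 12, 8, 6, 4, 4, 8, 3, 6, 4, 7, 12, 23, 37, 50, 55, 60, 55, 56, 59, 57, 60, 58, 60, 58, 54, 68, 84, 115, 121, 127, 123, 124, 127, 128, 124, 125, 125, 124, 126, 128, 123, 124, 123, 126, 126, 126, 122, 123, 126, 129]
```

Call:
move_arm(
  commands=[1,-0.006,0.005,-0.2,0,1,-0.006,0.005,-0.4,0,1,-0.006,0.005,-0.475,0,1,-0.006,0.005,-0.475,0,1,-0.006,0.005,-0.475,0],
)

```text
time: 2.42
eef_pos: [0.556, -0.1321, 0.1046]
tcp_rot: [3.125, -0.326, -0.001]
ft_force: [0.4, -0.5, 0.4]
gripper_width: 0.0856
```

Run:
```python
from h import *
c=cam('wrist','w2.png'); print(ctrl.observe()['eef_pos'],ctrl.observe()['ft_force'],ctrl.observe()['ft_torque'])
```

```text
[ 0.55658428 -0.13217247  0.10556184] [ 5.01453944e-03 -3.89544539e-04  1.19729420e+00] [0.08798529 0.00365793 0.00061614]
```

View pics/w2.png

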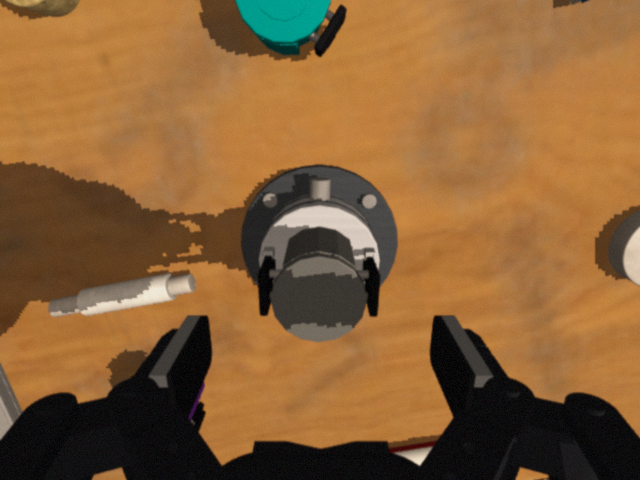

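The finger inner edges are at u≈210 and 432 (middle about 321.5), and the cap and tabs are centred on 319.5. That means a 1 mm shift towards +y. Then I descend.

Call:
move_arm(
  commands=[1,-0.002,0.005,-0.12,0,1,-0.002,0.005,-0.23,0,0.75,-0.002,0.005,-0.235,0,0.75,-0.002,0.005,-0.235,0,0.75,-0.002,0.005,-0.235,0,0.75,-0.002,0.005,-0.235,0],
)

```text
time: 2.97
eef_pos: [0.5565, -0.131, 0.0591]
tcp_rot: [3.125, -0.326, 0.004]
ft_force: [-0.3, 0.1, 0.3]
gripper_width: 0.0641
```

Run:
```python
from h import *
c=cam('wrist','w3.png'); s=cam('side'); cv2.imwrite('pics/s3.png',cv2.resize(s['frame'][190:310,270:430,::-1],None,fx=4,fy=4,interpolation=cv2.INTER_CUBIC));o=ctrl.observe();print(o['eef_pos'],o['ft_force'],o['ft_torque'],o['gripper_width'])
```

```text
[ 0.55622557 -0.13088606  0.05863876] [-0.23595871  0.03666638 -0.62269464] [-0.0369196   0.0438058   0.07649413] 0.06385277651333024
```

View pics/w3.png

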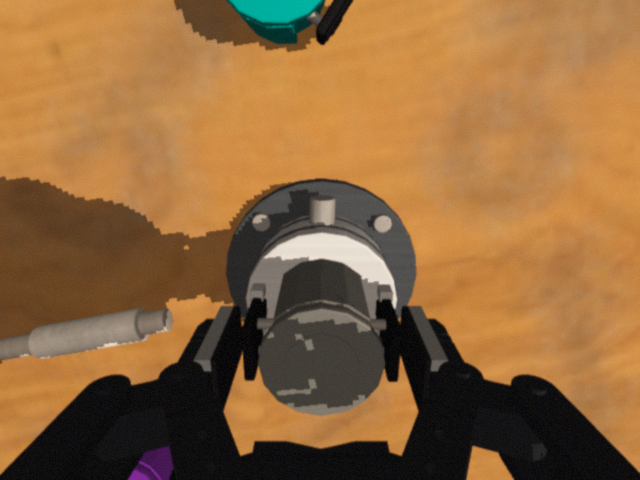

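View pics/s3.png

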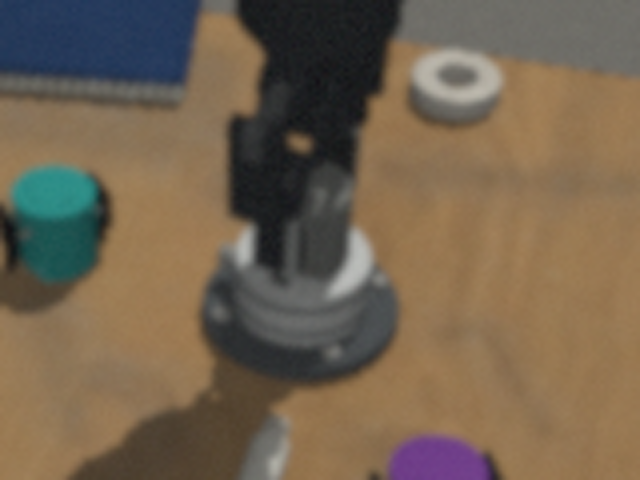

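The jaws straddle the cap symmetrically: inner edges at about 240/402, tabs at about 249/392. Now I squeeze.

Call:
move_arm(
  commands=[0.6,0,0,0,0,0.6,0,0,0,0,0.4,0,0,0,0,0.4,0,0,0,0,0.4,0,0,0,0,0.4,0,0,0,0],
  newtons=25,
)

```text
time: 3.57
eef_pos: [0.556, -0.1309, 0.0582]
tcp_rot: [3.125, -0.326, 0.002]
ft_force: [-2.1, -0.5, 13.1]
gripper_width: 0.0448
```

Run:
```python
from h import *
c=cam('wrist','w4.png'); o=ctrl.observe();print(o['eef_pos'],o['ft_force'],o['ft_torque'],o['gripper_width'])
```

```text
[ 0.55602236 -0.13086008  0.05821275] [-2.24174596  0.91550411 13.26530672] [-0.02188887  0.52759717 -0.06264809] 0.04500156707195407
```

View pics/w4.png

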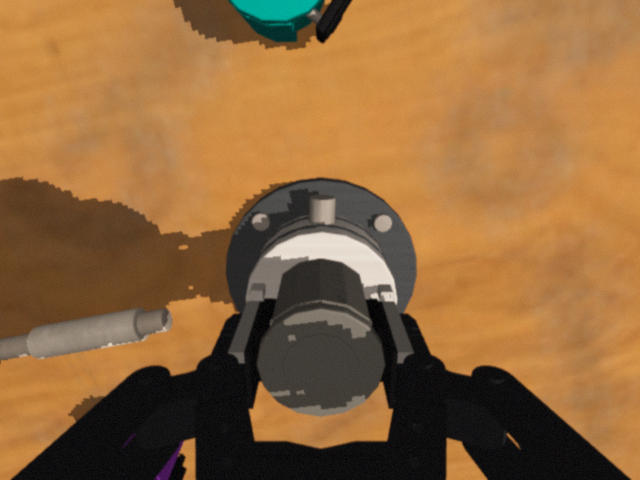

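Squeezed fully in (45 mm). The closing pads pressed down with 13 N, so I relieve that first.

Call:
move_arm(
  commands=[0.4,0,0,0.005,0,0.4,0,0,0.005,0],
)

```text
time: 3.78
eef_pos: [0.5556, -0.1307, 0.0586]
tcp_rot: [-3.125, 0.325, -0.0]
ft_force: [0.3, 0.1, -0.9]
gripper_width: 0.0444
```

Load relieved. Now I turn anticlockwise, checking early.

Call:
move_arm(
  commands=[0.4,0,0,0,0.03,0.4,0,0,0,0.06,0.4,0,0,0,0.06],
)

```text
time: 4.03
eef_pos: [0.5557, -0.1307, 0.0585]
tcp_rot: [-3.141, 0.022, -0.001]
ft_force: [0.2, 0.1, 3.4]
gripper_width: 0.0449
```

Run:
```python
from h import *
o=ctrl.observe();print(o['eef_pos'],o['ft_force'],o['ft_torque'],o['gripper_width'])
c=cam('wrist','w5.png')
```

```text
[ 0.55569885 -0.13074247  0.05845597] [0.21783131 0.12388787 3.4491268 ] [ 0.02822073 -0.05294283  0.06938266] 0.044872949168116155
```

View pics/w5.png

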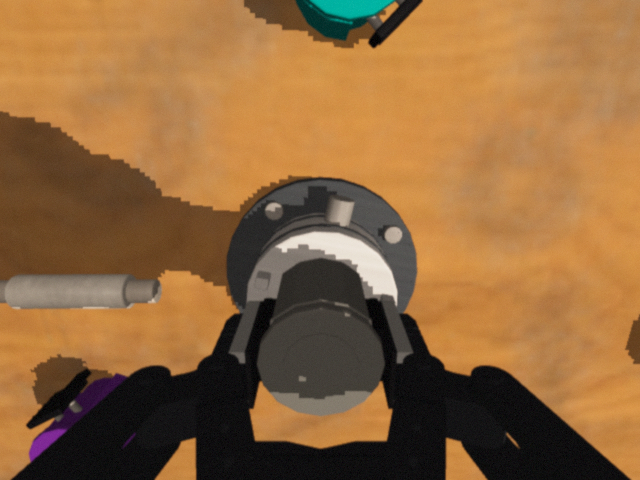

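The tabs have left the teeth and it turns freely. Now to about 34°.

Call:
move_arm(
  commands=[0.4,0,0,0,0.03,0.4,0,0,0,0.06,0.4,0,0,0,0.09,0.4,0,0,0,0.12,0.4,0,0,0,0.13,0.4,0,0,0,0.13],
)

```text
time: 4.58
eef_pos: [0.5557, -0.1308, 0.0584]
tcp_rot: [-3.083, -0.604, -0.001]
ft_force: [0.2, 0.1, 5.7]
gripper_width: 0.0443
```

```bash
cat > o.py <<'E'
from h import *
o=ctrl.observe();r=o['tcp_rot'];y=np.degrees(2*np.arctan2(r[1],r[0]));y=(y+180)%360-180
print(round(o['time'],2),np.round(o['eef_pos'],4),np.round(o['ft_force'],1),np.round(o['ft_torque'],3),'yaw',round(y,2),round(o['gripper_width'],4))
E
python3 o.py
```

```text
4.58 [ 0.5557 -0.1308  0.0584] [0.2 0.1 5.7] [-0.001 -0.03  -0.022] yaw 22.18 0.0443
```

Call:
move_arm(
  commands=[0.4,0,0,0.002,0.01,0.4,0,0,0.002,0.01],
)

```text
time: 4.75
eef_pos: [0.5554, -0.1308, 0.0586]
tcp_rot: [-3.072, -0.655, 0.0]
ft_force: [1.5, -0.6, -1.6]
gripper_width: 0.0449
```

```bash
python3 o.py
```

```text
4.75 [ 0.5554 -0.1308  0.0586] [ 1.5 -0.6 -1.6] [-0.101 -0.205 -0.037] yaw 24.08 0.0449
```

Call:
move_arm(
  commands=[0.4,0,0,0,0.01,0.4,0,0,0,0.01],
)

```text
time: 4.92
eef_pos: [0.5554, -0.1307, 0.0585]
tcp_rot: [-3.061, -0.707, 0.0]
ft_force: [0.9, 0.0, -1.3]
gripper_width: 0.0447
```

```bash
python3 o.py
```

```text
4.92 [ 0.5554 -0.1307  0.0585] [ 0.9  0.  -1.3] [-0.053 -0.137  0.038] yaw 25.99 0.0447
```

Call:
move_arm(
  commands=[0.4,0,0,0,0.01,0.4,0,0,0,0.01],
)

```text
time: 5.08
eef_pos: [0.5554, -0.1306, 0.0586]
tcp_rot: [-3.049, -0.756, 0.0]
ft_force: [0.3, -0.2, -1.9]
gripper_width: 0.0449
```

```bash
python3 o.py
```

```text
5.08 [ 0.5554 -0.1306  0.0586] [ 0.3 -0.2 -1.9] [-0.037 -0.131  0.002] yaw 27.84 0.0449
```

Call:
move_arm(
  commands=[0.4,0,0,0,0.01,0.4,0,0,0,0.01],
)

```text
time: 5.25
eef_pos: [0.5554, -0.1307, 0.0586]
tcp_rot: [-3.037, -0.804, 0.0]
ft_force: [-0.0, -0.5, -1.5]
gripper_width: 0.0446
```

```bash
python3 o.py
```

```text
5.25 [ 0.5554 -0.1307  0.0586] [-0.  -0.5 -1.5] [ 0.015 -0.04   0.02 ] yaw 29.66 0.0446
```

Call:
move_arm(
  commands=[0.4,0,0,0,0.01,0.4,0,0,0,0.01],
)

```text
time: 5.42
eef_pos: [0.5554, -0.1307, 0.0586]
tcp_rot: [-3.024, -0.852, 0.0]
ft_force: [0.2, 0.8, -1.0]
gripper_width: 0.045
```

```bash
python3 o.py
```

```text
5.42 [ 0.5554 -0.1307  0.0586] [ 0.2  0.8 -1. ] [ 0.03   0.021 -0.001] yaw 31.46 0.045
```

Call:
move_arm(
  commands=[0.4,0,0,0,0.01,0.4,0,0,0,0.01],
)

```text
time: 5.58
eef_pos: [0.5555, -0.1307, 0.0587]
tcp_rot: [-3.01, -0.899, 0.0]
ft_force: [0.5, -0.2, -2.7]
gripper_width: 0.0446
```

```bash
python3 o.py
```

```text
5.58 [ 0.5555 -0.1307  0.0587] [ 0.5 -0.2 -2.7] [ 0.042 -0.001 -0.061] yaw 33.26 0.0446
```

Call:
move_arm(
  commands=[0.4,0,0,0,0.01,0.4,0,0,0,0.01],
)

```text
time: 5.75
eef_pos: [0.5555, -0.1307, 0.0587]
tcp_rot: [-2.996, -0.946, -0.0]
ft_force: [-1.2, -0.9, -2.0]
gripper_width: 0.0449
```

```bash
python3 o.py
```

```text
5.75 [ 0.5555 -0.1307  0.0587] [-1.2 -0.9 -2. ] [-0.007  0.003  0.011] yaw 35.07 0.0449
```

Call:
move_arm(
  commands=[0.4,0,0,0,0.01,0.4,0,0,0,0.01],
)

```text
time: 5.92
eef_pos: [0.5555, -0.1307, 0.0587]
tcp_rot: [-2.98, -0.993, 0.0]
ft_force: [-0.1, 0.7, -2.0]
gripper_width: 0.0445
```

```bash
python3 o.py
```

```text
5.92 [ 0.5555 -0.1307  0.0587] [-0.1  0.7 -2. ] [ 0.028 -0.063  0.049] yaw 36.87 0.0445
```

Call:
move_arm(
  commands=[0.4,0,0,0,0.01,0.4,0,0,0,0.01],
)

```text
time: 6.08
eef_pos: [0.5555, -0.1307, 0.0587]
tcp_rot: [2.964, 1.04, 0.0]
ft_force: [0.5, -0.7, -2.5]
gripper_width: 0.0447
```

```bash
python3 o.py
```

```text
6.08 [ 0.5555 -0.1307  0.0587] [ 0.5 -0.7 -2.5] [-0.036  0.042 -0.007] yaw 38.67 0.0447
```

Call:
move_arm(
  commands=[0.4,0,0,0,0.01,0.4,0,0,0,0.01],
)

```text
time: 6.25
eef_pos: [0.5555, -0.1307, 0.0587]
tcp_rot: [-2.948, -1.086, 0.0]
ft_force: [-0.6, -0.7, -1.5]
gripper_width: 0.0448
```

```bash
python3 o.py
```

```text
6.25 [ 0.5555 -0.1307  0.0587] [-0.6 -0.7 -1.5] [-0.012  0.001  0.024] yaw 40.46 0.0448
```

Call:
move_arm(
  commands=[0.4,0,0,0,0.01,0.4,0,0,0,0.01],
)

```text
time: 6.42
eef_pos: [0.5555, -0.1307, 0.0587]
tcp_rot: [-2.93, -1.133, 0.0]
ft_force: [-0.4, 0.5, -1.9]
gripper_width: 0.0443
```

```bash
python3 o.py; python3 -c "
from h import *
cam('wrist','w6.png')"
```

```text
6.42 [ 0.5555 -0.1307  0.0587] [-0.4  0.5 -1.9] [-0.019  0.011  0.057] yaw 42.27 0.0443
```

View pics/w6.png

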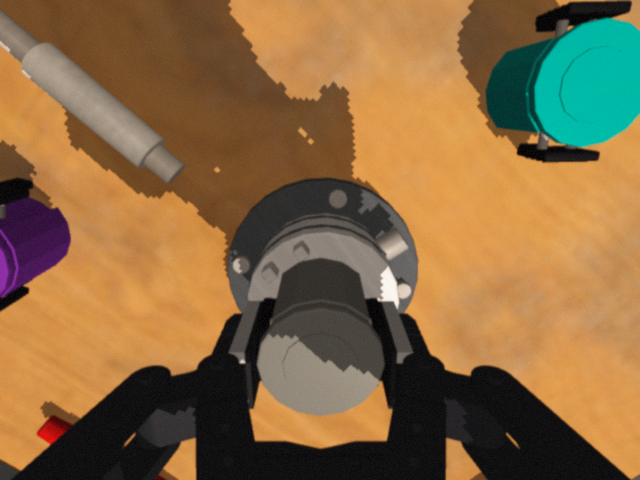

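The wrist picture shows the cap still squarely between the jaws and rotating with them. The connector is now at about (392,245). No stop yet at about 54°, so I continue.

Call:
move_arm(
  commands=[0.4,0,0,0,0.01,0.4,0,0,0,0.01],
)

```text
time: 6.63
eef_pos: [0.5556, -0.1307, 0.0587]
tcp_rot: [2.912, 1.179, 0.0]
ft_force: [0.9, -0.3, -1.3]
gripper_width: 0.045
```

```bash
python3 o.py
```

```text
6.63 [ 0.5556 -0.1307  0.0587] [ 0.9 -0.3 -1.3] [-0.013 -0.096  0.036] yaw 44.07 0.045
```

Call:
move_arm(
  commands=[0.4,0,0,0,0.01,0.4,0,0,0,0.01],
)

```text
time: 6.8
eef_pos: [0.5558, -0.1308, 0.0587]
tcp_rot: [2.893, 1.224, 0.001]
ft_force: [1.8, -0.9, -2.4]
gripper_width: 0.0448
```

```bash
python3 o.py
```

```text
6.8 [ 0.5558 -0.1308  0.0587] [ 1.8 -0.9 -2.4] [-0.118 -0.435  0.024] yaw 45.87 0.0448
```

Call:
move_arm(
  commands=[0.4,0,0,0,0.01,0.4,0,0,0,0.01],
)

```text
time: 6.97
eef_pos: [0.5559, -0.1308, 0.0588]
tcp_rot: [2.873, 1.269, 0.001]
ft_force: [3.9, -1.2, -2.3]
gripper_width: 0.045
```

```bash
python3 o.py
```

```text
6.97 [ 0.5559 -0.1308  0.0588] [ 3.9 -1.2 -2.3] [-0.288 -0.855 -0.077] yaw 47.66 0.045
```

Call:
move_arm(
  commands=[0.4,0.003,-0.001,0,0,0.4,0.003,-0.001,0,0],
)

```text
time: 7.13
eef_pos: [0.5561, -0.1309, 0.0587]
tcp_rot: [-2.875, -1.265, 0.0]
ft_force: [2.1, 0.2, -0.5]
gripper_width: 0.0446
```

```bash
python3 o.py
```

```text
7.13 [ 0.5561 -0.1309  0.0587] [ 2.1  0.2 -0.5] [-0.024 -0.434 -0.041] yaw 47.49 0.0446
```

Call:
move_arm(
  commands=[0.4,0.003,0,0,0.005,0.4,0.003,0,0,0.005],
)

```text
time: 7.3
eef_pos: [0.5564, -0.1309, 0.0586]
tcp_rot: [-2.864, -1.29, 0.001]
ft_force: [-1.4, 0.5, 1.0]
gripper_width: 0.0445
```

```bash
python3 o.py
```

```text
7.3 [ 0.5564 -0.1309  0.0586] [-1.4  0.5  1. ] [-0.034  0.246 -0.075] yaw 48.48 0.0445
```

Call:
move_arm(
  commands=[0.4,0,0,0,0.007,0.4,0,0,0,0.007],
)

```text
time: 7.47
eef_pos: [0.5564, -0.1309, 0.0586]
tcp_rot: [-2.85, -1.322, 0.001]
ft_force: [-0.7, -0.6, 0.8]
gripper_width: 0.0448
```

```bash
python3 o.py
```

```text
7.47 [ 0.5564 -0.1309  0.0586] [-0.7 -0.6  0.8] [-0.013  0.468 -0.15 ] yaw 49.77 0.0448
```

Call:
move_arm(
  commands=[0.4,0,0,0,0.004,0.4,0,0,0,0.004],
)

```text
time: 7.63
eef_pos: [0.5564, -0.1309, 0.0586]
tcp_rot: [-2.842, -1.338, 0.001]
ft_force: [-4.7, 0.1, 2.0]
gripper_width: 0.0444
```

```bash
python3 o.py; python3 -c "
from h import *
cam('wrist','w7.png')"
```

```text
7.63 [ 0.5564 -0.1309  0.0586] [-4.7  0.1  2. ] [ 0.093  0.746 -0.254] yaw 50.44 0.0444
```

View pics/w7.png

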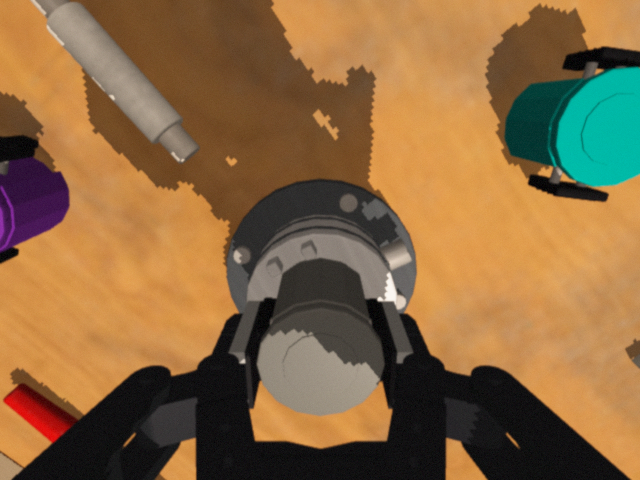

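Stop felt: the reaction torque climbed -0.04, -0.08, -0.15, -0.25 Nm. I back off about 1.5° and centre, then lift in small steps.

Call:
move_arm(
  commands=[0.4,-0.002,0,0,-0.008,0.4,-0.002,0,0,-0.008],
)

```text
time: 7.85
eef_pos: [0.5563, -0.1309, 0.0587]
tcp_rot: [2.861, 1.298, 0.0]
ft_force: [-1.1, 0.3, -0.8]
gripper_width: 0.045
```

```bash
python3 o.py
```

```text
7.85 [ 0.5563 -0.1309  0.0587] [-1.1  0.3 -0.8] [ 0.021  0.396 -0.099] yaw 48.81 0.045
```

Call:
move_arm(
  commands=[0.4,0,0,0.01,0,0.4,0,0,0.01,0],
)

```text
time: 8.02
eef_pos: [0.5564, -0.1308, 0.0609]
tcp_rot: [2.859, 1.302, 0.0]
ft_force: [-1.5, 0.9, 0.3]
gripper_width: 0.0445
```

```bash
python3 o.py
```

```text
8.02 [ 0.5564 -0.1308  0.0609] [-1.5  0.9  0.3] [ 0.127  0.418 -0.138] yaw 48.96 0.0445
```

Call:
move_arm(
  commands=[0.4,0,0,0.007,0,0.4,0,0,0.007,0],
)

```text
time: 8.18
eef_pos: [0.5564, -0.1308, 0.0623]
tcp_rot: [2.859, 1.302, 0.0]
ft_force: [-1.1, 0.6, 0.3]
gripper_width: 0.0445
```

```bash
python3 o.py
```

```text
8.18 [ 0.5564 -0.1308  0.0623] [-1.1  0.6  0.3] [ 0.044  0.312 -0.063] yaw 48.96 0.0445
```

Call:
move_arm(
  commands=[0.4,0,0,0.007,0,0.4,0,0,0.007,0],
)

```text
time: 8.35
eef_pos: [0.5566, -0.1309, 0.0638]
tcp_rot: [2.859, 1.301, 0.001]
ft_force: [0.6, -0.5, -0.5]
gripper_width: 0.0442
```

```bash
python3 o.py
```

```text
8.35 [ 0.5566 -0.1309  0.0638] [ 0.6 -0.5 -0.5] [-0.021 -0.035 -0.048] yaw 48.95 0.0442
```

Call:
move_arm(
  commands=[0.4,0,0,0.012,0,0.4,0,0,0.012,0],
)

```text
time: 8.52
eef_pos: [0.5566, -0.1309, 0.0663]
tcp_rot: [2.859, 1.301, 0.001]
ft_force: [-0.2, -0.2, -1.1]
gripper_width: 0.0443
```

```bash
python3 o.py; python3 -c "
from h import *
cam('wrist','w8.png')"
```

```text
8.52 [ 0.5566 -0.1309  0.0663] [-0.2 -0.2 -1.1] [-0.043  0.022  0.015] yaw 48.95 0.0443
```

View pics/w8.png

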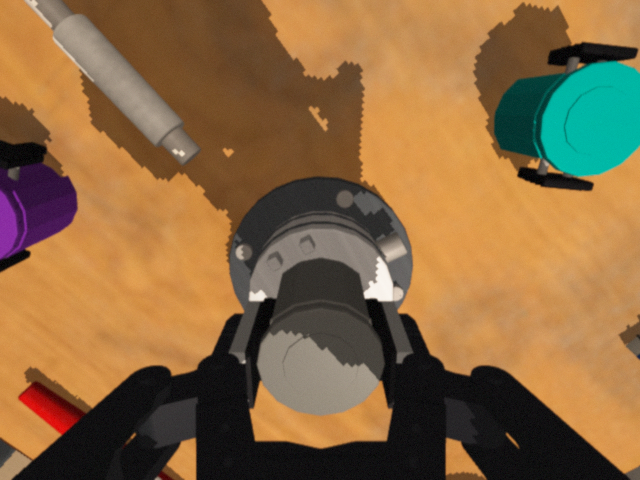

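The cap rises with the jaws freely: its image position is unchanged and the forces are about zero. I lift it clear.

Call:
move_arm(
  commands=[0.4,0,0,0.04,0,0.4,0,0,0.08,0,0.4,0,0,0.12,0,0.4,0,0,0.16,0,0.4,0,0,0.2,0,0.4,0,0,0.25,0,0.4,0,0,0.3,0,0.4,0,0,0.3,0,0.4,0,0,0.3,0],
)

```text
time: 9.32
eef_pos: [0.5566, -0.131, 0.1265]
tcp_rot: [2.859, 1.301, 0.001]
ft_force: [0.2, -0.8, -2.2]
gripper_width: 0.0446
```

```bash
python3 o.py; python3 -c "
from h import *
cam('wrist','w9.png');cam('side','s9.png')"
```

```text
9.32 [ 0.5566 -0.131   0.1265] [ 0.2 -0.8 -2.2] [ 0.045  0.002 -0.022] yaw 48.94 0.0446
```

View pics/s9.png

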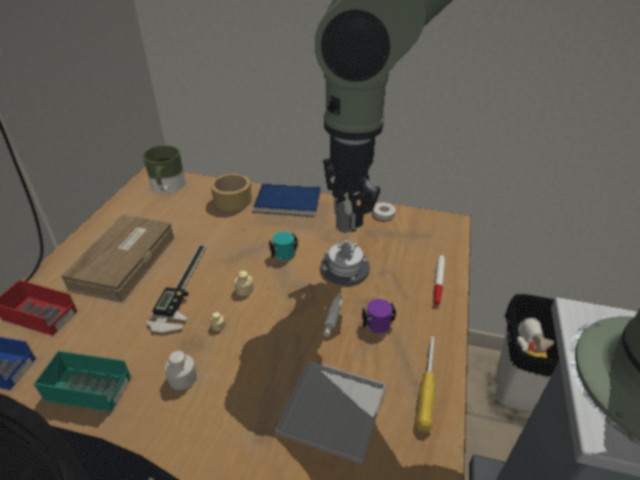

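Side view: the cap is held at about (345,215), the bare neck is at (346,247), and nothing is displaced. Carry it to the tray.

Call:
move_arm(
  commands=[0.4,-0.01,0.07,0,0,0.4,-0.03,0.2,0,0,0.4,-0.05,0.35,0,0,0.4,-0.08,0.5,0,0,0.4,-0.1,0.65,0,0,0.4,-0.12,0.75,0,0,0.4,-0.125,0.78,0,0],
)

```text
time: 10.0
eef_pos: [0.5304, 0.029, 0.1255]
tcp_rot: [-2.855, -1.307, 0.0]
ft_force: [-0.4, 0.9, -0.4]
gripper_width: 0.0442
```

Call:
move_arm(
  commands=[0.4,-0.01,0.07,0,0,0.4,-0.03,0.2,0,0,0.4,-0.05,0.35,0,0,0.4,-0.08,0.5,0,0,0.4,-0.1,0.65,0,0,0.4,-0.12,0.75,0,0,0.4,-0.125,0.78,0,0,0.4,-0.125,0.78,0,0],
)

```text
time: 10.67
eef_pos: [0.5059, 0.1824, 0.1255]
tcp_rot: [-2.857, -1.305, 0.001]
ft_force: [-0.2, 0.7, -1.9]
gripper_width: 0.0447
```

```bash
python3 o.py
python3 - <<'E'
from h import *
cam('wrist','w10.png');s=cam('side','s10.png')
for p in [(316,364),(385,383),(362,463),(277,433)]: print(ray(s,*p,.011).round(3))
E
```

```text
10.67 [0.5059 0.1824 0.1255] [-0.2  0.7 -1.9] [ 0.017  0.016 -0.009] yaw 49.09 0.0447
[0.55  0.119 0.011]
[0.437 0.126 0.011]
[0.448 0.259 0.011]
[0.573 0.247 0.011]
```

View pics/w10.png

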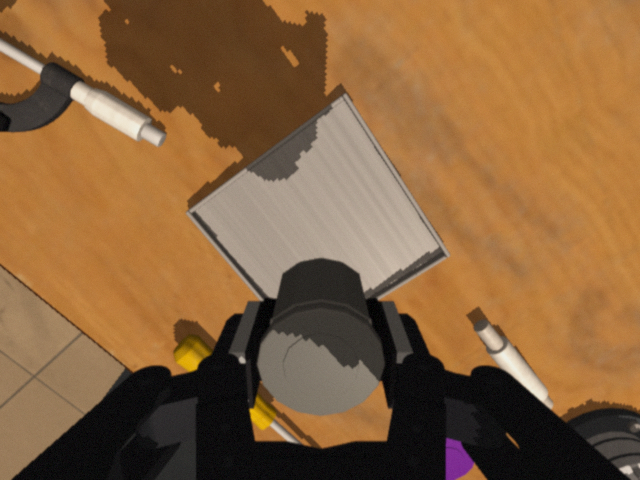

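View pics/s10.png

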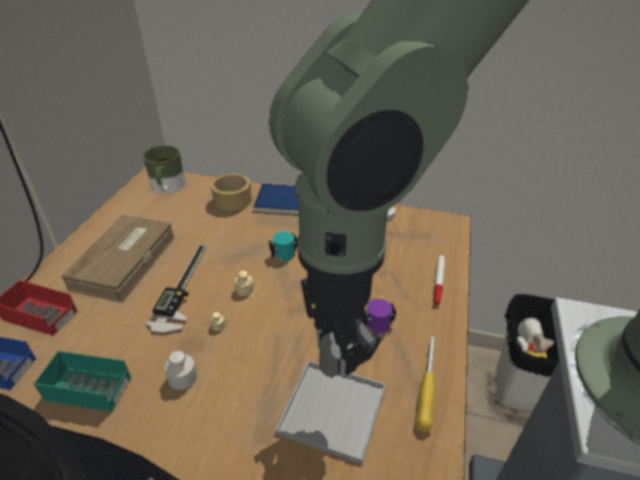

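Tray is centred beneath: both views agree within about 6 mm. Lower it.

Call:
move_arm(
  commands=[0.4,0,0.005,-0.08,0,0.4,0,0.005,-0.18,0,0.4,0,0.005,-0.28,0,0.4,0,0.005,-0.38,0,0.4,0,0.005,-0.45,0,0.4,0,0.005,-0.48,0,0.4,0,0.005,-0.5,0,0.4,0,0.005,-0.5,0,0.4,0,0.005,-0.5,0],
)

```text
time: 11.52
eef_pos: [0.5068, 0.1817, 0.0265]
tcp_rot: [2.86, 1.3, 0.001]
ft_force: [-0.6, -1.1, -2.7]
gripper_width: 0.0444
```

```bash
python3 o.py
```

```text
11.52 [0.5068 0.1817 0.0265] [-0.6 -1.1 -2.7] [-0.035  0.002 -0.036] yaw 48.91 0.0444
```

Call:
move_arm(
  commands=[0.4,0,0,-0.007,0,0.4,0,0,-0.013,0,0.4,0,0,-0.013,0],
)

```text
time: 11.77
eef_pos: [0.5065, 0.1821, 0.0236]
tcp_rot: [2.859, 1.301, 0.001]
ft_force: [0.1, 0.0, -1.3]
gripper_width: 0.0445
```

```bash
python3 o.py
```

```text
11.77 [0.5065 0.1821 0.0236] [ 0.1  0.  -1.3] [-0.021 -0.027  0.069] yaw 48.94 0.0445
```

Call:
move_arm(
  commands=[0.4,0,0,-0.005,0,0.4,0,0,-0.005,0],
)

```text
time: 11.93
eef_pos: [0.5064, 0.1821, 0.0223]
tcp_rot: [2.859, 1.302, 0.0]
ft_force: [0.5, 0.3, -2.1]
gripper_width: 0.0449
```

Call:
move_arm(
  commands=[0.4,0,0,-0.004,0,0.4,0,0,-0.004,0],
)

```text
time: 12.1
eef_pos: [0.5064, 0.1822, 0.0215]
tcp_rot: [-2.859, -1.302, -0.0]
ft_force: [0.1, -0.3, 0.1]
gripper_width: 0.0443
```

Call:
move_arm(
  commands=[0.4,0,0,-0.003,0,0.4,0,0,-0.003,0],
)

```text
time: 12.27
eef_pos: [0.5064, 0.1822, 0.0214]
tcp_rot: [2.859, 1.301, 0.001]
ft_force: [-3.1, -1.3, 11.8]
gripper_width: 0.0444
```

Contact with the floor felt (about 12 N). I ease off slightly and release gradually.

Call:
move_arm(
  commands=[0.4,0,0,0.002,0,0.6,0,0,0.001,0,0.6,0,0,0.001,0,0.7,0,0,0.001,0,0.7,0,0,0.001,0,0.8,0,0,0.001,0,0.85,0,0,0.001,0,0.85,0,0,0.001,0,0.85,0,0,0.001,0],
)

```text
time: 13.02
eef_pos: [0.5063, 0.1821, 0.0211]
tcp_rot: [-2.859, -1.302, -0.0]
ft_force: [1.0, 0.7, -1.0]
gripper_width: 0.0727
```

```bash
python3 o.py; python3 -c "
from h import *
cam('wrist','w11.png')"
```

```text
13.02 [0.5063 0.1821 0.0211] [ 1.   0.7 -1. ] [-0.016 -0.056 -0.007] yaw 48.95 0.0727
```

View pics/w11.png

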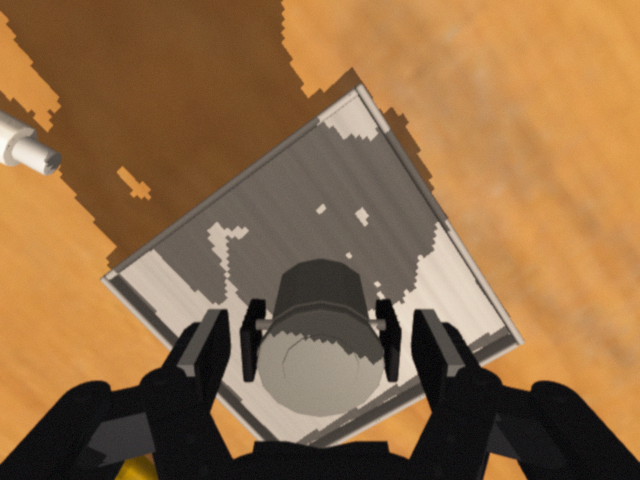

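The cap stands free in the tray, with its tabs sprung out at about (254,340) and (388,340) and gaps to both jaws. I retreat straight up.

Call:
move_arm(
  commands=[0.85,0,0,0.06,0,0.85,0,0,0.2,0,0.85,0,0,0.4,0,0.85,0,0,0.6,0,0.85,0,0,0.8,0,0.85,0,0,0.9,0,0.85,0,0,0.9,0,0.85,0,0,0.9,0,0.85,0,0,0.9,0],
)

```text
time: 13.82
eef_pos: [0.506, 0.1818, 0.2011]
tcp_rot: [2.859, 1.301, -0.001]
ft_force: [-0.1, -0.8, -0.7]
gripper_width: 0.0727
```

```bash
python3 o.py
python3 - <<'E'
from h import *
w=cam('wrist','w12.png');cam('side','s12.png')
E
```

```text
13.82 [0.506  0.1818 0.2011] [-0.1 -0.8 -0.7] [-0.023  0.013  0.   ] yaw 48.95 0.0727
```

View pics/w12.png

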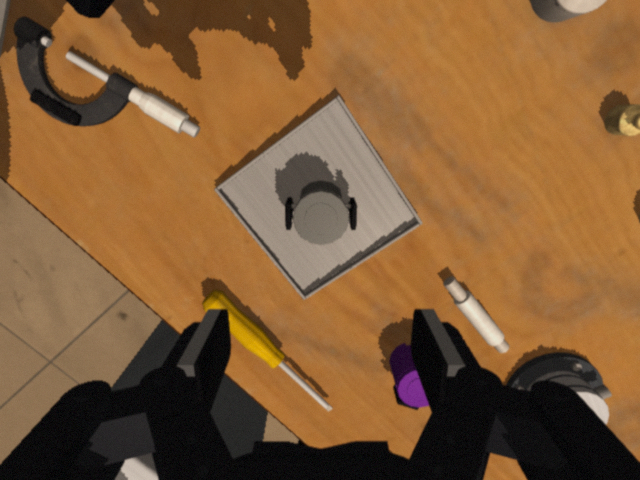

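View pics/s12.png

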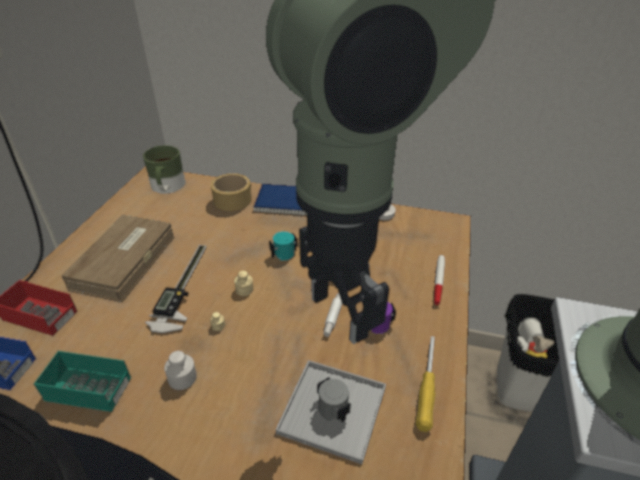

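The cap stands upright in mid-tray: wrist (321,215) with the tray centre at about (318,198) before parallax, side (333,398). The gripper is clear and the bystanders haven't moved. Handing in.

```bash
python3 -c "
from h import *
print(ctrl.finish_job())"
```

```text
the job is handed in; nothing more can be done
None
```

The load cell is uncovered and its cap stands upright near the middle of the tray, released. I handed the job in at about 14 s; no verdict was reported.

- **Turning:** I squeezed the tabs fully in (45 mm between the jaws) and turned the cap anticlockwise. At about 61° the turning resistance rose steadily to 0.25 Nm, which I took as the stop. I backed off about 1.5° before lifting.
- **Lifting and placing:** The cap came off with almost no resistance. I lowered it until it touched the tray floor, at about 12 N, then opened the jaws gradually.
- **Load on the cell:** The highest force I read at the cell was 13 N, when the closing jaws pressed down on the cap; I relieved it straight away. Readings come only at the end of each move, so a brief higher peak could have gone unseen.
- **Last checks:** The wrist and side pictures show the cap upright and clear of the gripper, and the other things looked unmoved. The wrist force was near zero.
- **Disagreements:** The cameras put the cap 3 mm apart sideways, so I centred it by the jaws in the wrist view. The tray centre differed by up to 6 mm between views, well inside the 30 mm allowed. Just before the stop a sideways force of up to 4.7 N appeared, which I took out with shifts of under 1 mm.

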